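# Shim out the end float and hold the pack

## Task

Take up the end float in the blue shim fixture, where one brass horseshoe shim already stands loose: bring more shims over from the wooden rack and set them upright astride the fixture's rod, between the dark stop and the sprung aluminium slide, as many as it takes until the slide, pushed toward the stop, squeezes the pack solid instead of reaching its own end of travel with the shims still loose. Finish while holding the slide pushed firmly (its black post is there for that), so that the pack stays squeezed against the stop; do not let go. Leave the shims that are not needed standing in the rack, and do not disturb the spindle part, the gear blank and the bushing behind.

Things in the scene. Friction and masses are not known exactly. Their poses are not given: they have to be found in the camera images.
- fixture: blue bed of the shim fixture, fixed to the bench, 84 (x) x 178 (y) x 12 mm high, its flat top is 12 mm above the origin. Its y axis is the direction in which the slide is pushed, toward the stop. The bed runs from y = -100 to +78 mm. A 12 mm rod runs along y at x = 0, its axis 30 mm above the bench. Origin: on the bench, on the rod's line, 20 mm ahead (+y) of the slide's front face when the slide is back
- slide (a joint): travel of the sprung slide along the fixture's +y, in m: 0 = fully back (a spring returns it there when let go), 0.018 = its hard end of travel, where the low wings on its sides meet the two small dark lugs on the bed. The spring pushes back with 2.4 N at the start and 3.9 N at the end of the travel
- pusher (a joint): how far the black post is pressed forward on the slide against its own spring, in m, 0 to 0.015. The spring is stiff, 3.6 N to start and 1.2 N more per mm (12 N at 7 mm), so mostly the slide goes first until something stops it, then the post gives
- pusher_post (a point): point on the axis of the black upright post on the slide, 16 mm in diameter, from 66 to 106 mm above the bench; this point is 86 mm above the bench and, with the post not pressed, 46 mm behind (-y) the slide's front face. Push the post along the fixture's +y, from behind or by gripping it; 10 to 15 N squeezes a pack well
- slide_face (a point): centre of the slide's front face, 40 mm wide (x), 44 mm high, 35 mm above the bench; the block behind it is 60 mm long and its top is 57 mm above the bench. It moves with the slide
- stop: dark steel stop block clamped on the bed, 40 (x) x 30 (y) x 46 mm high, its top 58 mm above the bench (a small bolt head on it 7 mm higher). Origin: centre of its underside, on the bed top. Its face toward the slide lies at y = -15 mm in its own frame. It is set differently each time: with the slide at its end of travel 14 to 32 mm remain between slide and stop, 18 mm more with the slide back, so the pack needs two or three shims, one of which stands there already
- rack: light wooden shim rack, fixed, 90 (x) x 130 (y) mm, with three cross grooves 15 mm wide, 36 mm apart along y; the groove floors are 10 mm above the bench, the ridges between 19.5 mm. Origin: centre of its underside. The shims stand in the grooves
- shim_1: loose brass horseshoe shim standing upright in the rack, 46 wide (x) x 12 thick (y) x 56 tall, 130 g: two legs 12 mm wide joined by a solid crown 25 mm high on top; the open slot between the legs is 22 wide x 31 high. Origin: centre of its underside (between the feet). The four shims are alike. Take it by the crown across its 46 mm width; beside the stop and the slide there is no room to take it by its thickness
- shim_2: loose brass horseshoe shim standing upright in the rack, 46 wide (x) x 12 thick (y) x 56 tall, 130 g: two legs 12 mm wide joined by a solid crown 25 mm high on top; the open slot between the legs is 22 wide x 31 high. Origin: centre of its underside (between the feet). The four shims are alike. Take it by the crown across its 46 mm width; beside the stop and the slide there is no room to take it by its thickness
- shim_3: loose brass horseshoe shim standing upright in the rack, 46 wide (x) x 12 thick (y) x 56 tall, 130 g: two legs 12 mm wide joined by a solid crown 25 mm high on top; the open slot between the legs is 22 wide x 31 high. Origin: centre of its underside (between the feet). The four shims are alike. Take it by the crown across its 46 mm width; beside the stop and the slide there is no room to take it by its thickness
- shim_4: loose brass horseshoe shim standing upright astride the rod in the fixture from the start, 1 to 4 mm off the stop's face, 46 wide (x) x 12 thick (y) x 56 tall, 130 g: two legs 12 mm wide joined by a solid crown 25 mm high on top; the open slot between the legs is 22 wide x 31 high. Origin: centre of its underside (between the feet). The four shims are alike. Take it by the crown across its 46 mm width; beside the stop and the slide there is no room to take it by its thickness
- spindle_nose: loose stepped steel turned part, 40 mm across, 50 high, behind the work; a bystander. Origin: centre of its underside
- gear_blank: loose dark grey gear blank, 48 mm across, 22 high, behind the work; a bystander. Origin: centre of its underside
- bush_a: loose flanged steel bushing, 36 mm across, 30 high, behind the work; a bystander. Origin: centre of its underside
Things that resemble listed ones, but are neither listed nor needed, are in the scene too. What is shaped like the shim_2 but pink or white is not meant.

How it is judged:
By the outcome, as a careful person would: the job done as asked, in the order asked, and still so for the second after the job is handed in, while the arm keeps its last pose, push and grip.
It also fails if it takes over 64 s, if anything falls off the work surface, if the arm or the gripper's body presses on something with over 40 N, if the wrist force passes 120 N, or if a joint passes its speed limit or range.

## Robot

A 6-joint arm with a two-finger parallel gripper is mounted at the origin on a cart in front of the work surface, level with it; the furniture and walls round the work are solid. World frame = base frame: x ahead of the robot, y to its left, z up, the work surface at z = 0. Lengths are in m, angles in rad, forces in N, time in s.
With the tool pointing down it reaches from about 0.4 to 0.825 m from the base axis. Payload 7 kg.
Tool frame: the origin (TCP) lies midway between the tips of the shut fingers; the grasp point (between the pads) lies arm.hold_point_z behind it (arm.hold_point_z is the distance from the TCP to the grasp point, in m); z points along the fingers, y is the line along which they close (so a half turn about z gives the same grasp; the last joint's range is limited). The gripper opens to 88 mm and grips with 3 to 60 N. Pads are 19 mm wide; open, the fingers measure 130 mm over their backs; the gripper's body (78 mm by 193 mm) begins 47 mm behind the grasp point.
Start: joints at [1.426, 0.359, 0.012, 0, -1.224, -0.288], TCP at [0.283, 0.613, 0.227] pointing down, gripper open.
Joint ranges: [-3.07, 3.07], [-1.43, 2.12], [-1.02, 1.25], [-3.03, 1.67], [-3.05, -0], [-3.03, 3.03]. Speed limits (rad/s): [2.39, 2.39, 3.01, 3.14, 3.14, 3.14].

## Interface

Orientations are given as [roll, pitch, yaw] about the fixed x, y, z axes, in that order (R = Rz(yaw) Ry(pitch) Rx(roll)).
In Python, from station import arm gives the robot as it stands.
- The arm moves only by the shell command python3 -m crank 'ROWS' [OPENING] [FORCE]. ROWS is JSON, a list that holds one entry, the list of rows, each a list of 4 numbers: the shift along the tool's x, y, z in units of 25 mm (1.0 is 25 mm), then the turn about the tool's z in units of 5 degrees (1.0 is 5 degrees). A call has 1 to 12 rows; each row is the pose to reach, as a shift and turn from the pose commanded when the call began, along the tool's axes at that moment; what a row does not reach only later rows make up. A row lasts 1/8 s, in which the tool goes at most 62.5 mm and 10.7 degrees, less where a joint would pass 70% of its speed; a pose out of reach is approached as far as the arm can. A call with a gripper value outside its range is refused whole. OPENING is the closure, from 0 (fully open) to 1 (shut), set as the call begins (- or left out, the last holds). The fingers move at their own pace and stop on an object; FORCE is the grip in N (left out, the last holds). Time passes only in rows, so rows that repeat a pose let the fingers close. It gives the time, the measured TCP pose, the force, the opening and the grip force at its end, in the units of the state.
- arm.get_state(): the state, without advancing time (a new reading comes with each control period).
- arm.grab_frame(name): name is "scene" or "top"; returns (picture, depth): 400x640x3 uint8, red, green, blue; 400x640 float32, m along the optical axis (not along the pixel's ray), 0 where there is no reading.
- arm.get_calibration(name): a dict with "mtx" (3x3 intrinsics, pixels), "R" (3x3) and "t" (3): a world point X has camera coordinates R X + t. Camera axes: x right, y down, z forward; pixel columns grow to the right and rows downward; lengths in m; the calibration is good to about 2 mm. A picture is of the moment at which its call begins. get_calibration takes no time and is no camera call.
- arm.job_done(): hands the job in; it is judged then, once.
Trained networks look in the newest picture that a camera, given by its name, has taken for a name from the list of things; names that differ only in an ending like _2 or _b are one class to them, and where a whole thing is asked for, a point or a joint stands for the part that bears it (a point fixed in the world has none). Each returns a list of dicts, best first, with "score" (0 to 1); they miss things now and then, are a little off and sometimes report something else, mostly with a low value. They report only what shows in the picture. A call takes as long as a camera call. They do not tell look-alikes from the thing itself.
- arm.recognise(thing, camera): "extent" ([left, top, width, height] in pixels, round what is visible of it).
- arm.trace(thing, camera): "mask" (400x640 bool, what is visible of it) and "extent" ([left, top, width, height] in pixels, round what is visible of it).
The state is a dict: "t": time; "q": joint angles; "qd": joint speeds; "joint_efforts": joint torques, N m; "eef_pos": TCP position; "ee_rot": TCP orientation; "force": force on the tool from outside, world axes, zero at the start; "moment": the same for the moment, N m; "width": finger opening in m; "gripper_force": force on a finger pad.
Only numpy, scipy, OpenCV 4.12 (cv2) and the standard library are available. Lean on these libraries where they do the work, as an engineer would, in place of code of your own. Each camera call takes 0.05 s, during which the arm holds its last target. There are 200 camera calls.

## Working session

There is one attempt and no reset: what is moved stays moved. The work goes in short steps, Python scripts to look and compute and a shell command to move; the robot and the scene stay as the last step left them, time stands still between calls to the robot, and variables do not carry over. Pictures are saved under pics/ and viewed, at most 10 in all, crops included, and the job is handed in when it is done.

```bash
ls; mkdir -p pics; python3 - <<'E'
from station import arm
import cv2,numpy as np
print(arm.get_state(), arm.hold_point_z)
for n in("scene","top"):
    p,d=arm.grab_frame(n); cv2.imwrite(f"pics/{n}0.png",p[:,:,::-1]); np.savez(f"pics/{n}0.npz",p=p,d=d)
    c=arm.get_calibration(n); print(n,c)
    for th in("fixture","stop","rack","shim_1","slide","pusher_post","spindle_nose","gear_blank","bush_a"):
        print(th,[(r['extent'],round(r['score'],2)) for r in arm.recognise(th,n)])
E
```

```text
pics
{'t': 0.0, 'q': array([ 1.42609935e+00,  3.59368302e-01,  1.10494885e-02, -3.79368931e-04,
       -1.22409174e+00, -2.88046242e-01]), 'qd': array([-0.00199263,  0.00129907, -0.00128517, -0.00231197, -0.00143966,
        0.00193467]), 'joint_efforts': array([ 1.38869789e-03, -5.82719314e+01,  2.93048644e+01,  6.99741885e+00,
        6.85591658e-03, -1.58814692e-04]), 'eef_pos': array([0.28291108, 0.61230232, 0.22562536]), 'ee_rot': array([ 3.13994361e+00, -1.16679780e-04, -4.32872323e-01]), 'force': array([ 0.24032816,  0.0200204 , -0.01446894]), 'moment': array([ 0.03931023, -0.05364048,  0.0342338 ]), 'gripper_force': 0.0, 'width': 0.08758805371893687} 0.0188
scene {'mtx': array([[448.37816616,   0.        , 310.82803322],
       [  0.        , 448.37816616, 199.37940413],
       [  0.        ,   0.        ,   1.        ]]), 'R': array([[-0.74771984, -0.66395725, -0.00870684],
       [-0.31562487,  0.36691834, -0.8750725 ],
       [ 0.58420543, -0.65156097, -0.48391355]]), 't': array([0.42691141, 0.28440206, 0.54641829])}
fixture [([234.8, 230.6, 98.5, 116.3], 0.79), ([356.1, 2
[... 860 characters left out ...]
695118, -0.99796005]]), 't': array([-0.03020086,  0.60749569,  0.98099169])}
fixture [([191.3, 216.1, 88.9, 59.1], 0.78)]
stop [([202.2, 244.6, 21.1, 21.8], 0.86), ([333.2, 217.8, 64.1, 43.8], 0.16)]
rack []
shim_1 [([379.7, 226.9, 14.5, 22.3], 0.76), ([218.0, 240.8, 12.4, 18.1], 0.75), ([361.5, 226.9, 12.2, 22.5], 0.59), ([416.5, 251.4, 31.9, 15.7], 0.57), ([299.6, 192.2, 18.9, 19.9], 0.55), ([232.8, 225.0, 37.8, 34.8], 0.53), ([344.7, 224.7, 9.5, 26.5], 0.45)]
slide [([232.8, 225.8, 39.8, 29.6], 0.81)]
pusher_post []
spindle_nose [([271.9, 145.1, 21.4, 21.7], 0.53)]
gear_blank [([353.1, 148.1, 22.6, 23.2], 0.87), ([254.9, 235.1, 7.6, 11.7], 0.6)]
bush_a [([232.4, 223.6, 37.5, 34.3], 0.67)]
```

```bash
python3 - <<'E'
import cv2
a=cv2.imread("pics/top0.png")[130:290,170:470]; cv2.imwrite("pics/c1.png",cv2.resize(a,(800,427),interpolation=2))
a=cv2.imread("pics/scene0.png")[170:360,180:440]; cv2.imwrite("pics/c2.png",cv2.resize(a,(780,570),interpolation=2))
E
```

```text
(no output)
```

View pics/c1.png

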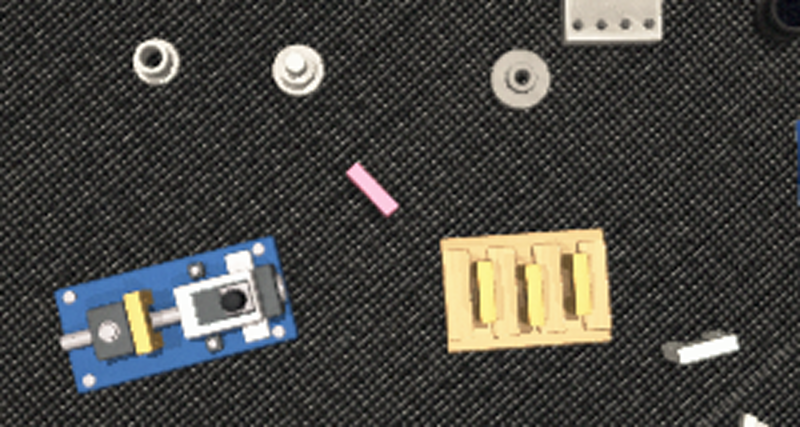

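View pics/c2.png

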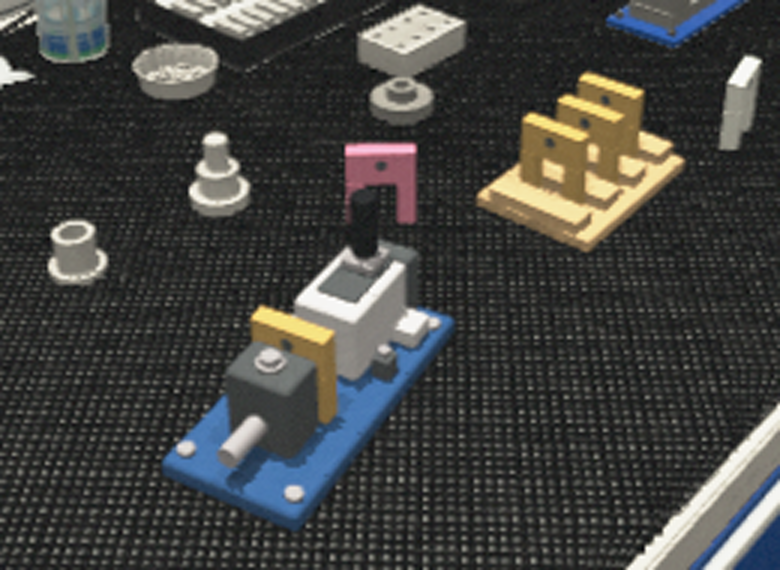

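The top view shows the fixture at about (236,246). The stop, at (212,254), has the brass shim at (222,250) beside it, and the slide is at (252,243). The three brass shims in the rack are at (352,240), (370,240) and (388,236). The shim-shaped things at (309,203), pink, and (430,258), white, are decoys; only the brass ones in the rack fit.

```bash
cat > h.py <<'E'
import numpy as np,cv2
from station import arm
def cloud(n,f=None):
    if f: z=np.load(f); p,d=z['p'],z['d']
    else: p,d=arm.grab_frame(n)
    c=arm.get_calibration(n); K=c['mtx']
    v,u=np.mgrid[:400,:640]
    X=np.stack([(u-K[0,2])/K[0,0]*d,(v-K[1,2])/K[1,1]*d,d],-1)
    return p,d,(X-c['t'])@c['R']
def plane(n,uv,z):
    c=arm.get_calibration(n); uv=np.asarray(uv,float).reshape(-1,2); K=c['mtx']
    r=np.c_[(uv-K[[0,1],[2,2]])/K[[0,1],[0,1]],np.ones(len(uv))]@c['R']
    o=-c['R'].T@c['t']; return o+r*((z-o[2])/r[:,2])[:,None]
E
python3 - <<'E'
from h import *
p,d,W=cloud("top","pics/top0.npz")
hsv=cv2.cvtColor(p,cv2.COLOR_RGB2HSV)
U=np.mgrid[:400,:640]
print("table z",np.percentile(W[180:200,220:290,2],[5,50,95]))
box=lambda x0,y0,x1,y1:(U[1]>=x0)&(U[1]<=x1)&(U[0]>=y0)&(U[0]<=y1)
blue=(hsv[...,0]>100)&(hsv[...,0]<125)&(hsv[...,1]>130)&box(180,205,290,285)
uv=np.argwhere(blue)[:,::-1]; 
hull=plane("top",uv,0.012)[:,:2]; r=cv2.minAreaRect((hull*1000).astype(np.float32)); print("bed rect",r, "z",np.median(W[blue][:,2]))
br=(hsv[...,0]>18)&(hsv[...,0]<32)&(hsv[...,1]>100)
def rect(m,z,name):
    uv=np.argwhere(m)[:,::-1]; q=plane("top",uv,z)[:,:2]*1000
    print(name,m.sum(),cv2.minAreaRect(q.astype(np.float32)))
print("hsv rack shims", hsv[240,352],hsv[240,370],hsv[236,388],hsv[250,222], "wood",hsv[225,345],hsv[240,361])
print("z", [W[r,c].round(3) for r,c in((240,352),(240,370),(236,388),(250,222),(250,206),(240,241),(243,257))])
for nm,b,z0,z1 in(("shimA",(345,222,360,258),.054,.08),("shimB",(361,222,377,258),.054,.08),("shimC",(379,218,396,258),.054,.08),("shim4",(214,236,233,266),.0625,.08),("stop",(198,238,222,270),.05,.0625),("slide",(230,225,275,265),.05,.062),("post",(248,234,264,252),.09,.12)):
    m=box(*b)&(W[...,2]>z0)&(W[...,2]<z1); P=W[m]
    if len(P)>4: print(nm,len(P),"z",np.median(P[:,2]).round(4),cv2.minAreaRect((P[:,:2]*1000).astype(np.float32)),"mean",P[:,:2].mean(0).round(4))
wood=(hsv[...,0]>8)&(hsv[...,0]<32)&(hsv[...,1]>60)&box(330,210,405,268)
rect(wood,.0195,"rack")
E
```

```text
table z [-0.00436878 -0.00086148  0.00305865]
bed rect ((506.5750732421875, 136.3549041748047), (84.50581359863281, 178.00758361816406), 12.782777786254883) z 0.012138434846619028
hsv rack shims [ 28 104 251] [ 27 105 252] [ 27 107 252] [ 27 107 251] wood [ 22  95 240] [ 21  94 248]
z [array([ 0.518, -0.103,  0.066]), array([ 0.517, -0.139,  0.068]), array([ 0.524, -0.176,  0.066]), array([0.504, 0.155, 0.069]), array([0.505, 0.189, 0.056]), array([0.523, 0.119, 0.058]), array([0.518, 0.082, 0.106])]
shimA 145 z 0.0656 ((519.870849609375, -103.28247833251953), (44.38006591796875, 12.181166648864746), 2.0065577030181885) mean [ 0.5197 -0.1029]
shimB 154 z 0.0656 ((516.9588623046875, -139.19512939453125), (44.5665397644043, 12.190702438354492), 2.5382096767425537) mean [ 0.517  -0.1387]
shimC 155 z 0.0652 ((524.1472778320312, -174.84031677246094), (44.80344009399414, 12.459342002868652), 3.368297576904297) mean [ 0.5236 -0.1744]
shim4 149 z 0.0682 ((502.7530212402344, 161.4923095703125), (45.48300552368164, 23.159326553344727), 11.622573852539062) mean [0.5038 0.1565]
stop 276 z 0.0581 ((500.3829040527344, 173.18338012695312), (43.58832931518555, 42.80480194091797), 10.882560729980469) mean [0.4976 0.1784]
slide 606 z 0.0571 ((517.556396484375, 91.23680877685547), (39.92794418334961, 76.12623596191406), 13.07990837097168) mean [0.5172 0.0926]
post 60 z 0.1054 ((519.6090087890625, 82.21295166015625), (15.086380958557129, 13.910407066345215), 0.9311326146125793) mean [0.5197 0.0824]
rack 2753 ((525.3461303710938, -145.17385864257812), (103.83705139160156, 144.94615173339844), 2.669588565826416)
```

```bash
python3 - <<'E'
from h import *
a=np.radians(12.8); ex=np.array([np.cos(a),np.sin(a)]); ey=np.array([-np.sin(a),np.cos(a)])
O=np.array([.5066,.1364])+.011*ey; print("O",O)
for n in("top","scene"):
    p,d,W=cloud(n,f"pics/{n}0.npz")
    L=np.stack([(W[...,:2]-O)@ex,(W[...,:2]-O)@ey,W[...,2]],-1)*1000
    for nm,z0,z1,y0,y1 in(("slide",54,60.5,-85,0),("stop",54,61,5,70),("shim",65,72,-10,45)):
        m=(abs(L[...,0])<26)&(L[...,2]>z0)&(L[...,2]<z1)&(L[...,1]>y0)&(L[...,1]<y1); P=L[m]
        print(n,nm,len(P),"x pct",np.percentile(P[:,0],[2,50,98]).round(1),"y",np.percentile(P[:,1],[1,5,50,95,99]).round(1),"z",np.median(P[:,2]).round(1))
        print(np.histogram(P[:,1],np.arange(y0,y1+1,2))[0] if nm!="slide" else "")
E
```

```text
O [0.50416297 0.14712664]
top slide 431 x pct [-18.6   0.8  19.7] y [-84.4 -82.  -45.1 -22.6 -20.2] z 57.4

top stop 248 x pct [-18.5  -0.   19.4] y [18.  19.  31.2 45.8 47.3] z 58.0
[ 0  0  0  0  0  0 13 20 22 18 20 15 15 11 14 16 14 14 17 20 14  5  0  0
  0  0  0  0  0  0  0  0]
top shim 151 x pct [-20.5   1.5  23.5] y [ 3.3  4.2  9.8 30.8 35.1] z 68.2
[ 0  0  0  0  0  0  6 25 25 21 20 28 14  0  0  0  0  0  0  3  4  1  3  1
  0  0  0]
scene slide 441 x pct [-18.9  -4.4  18.7] y [-83.7 -73.9 -40.8 -21.7 -19.9] z 57.0

scene stop 400 x pct [-20.3  -4.   19.8] y [11.2 13.5 31.9 46.2 47.4] z 57.4
[ 1  1  2  6 70 16 10 13 19 14 14 12 16 14 17 26 22 28 25 29 38  7  0  0
  0  0  0  0  0  0  0  0]
scene shim 169 x pct [-21.    1.   22.6] y [ 3.2  3.5 10.  15.  30.5] z 67.3
[ 0  0  0  0  0  0 11 19 26 28 20 32 29  0  0  0  0  0  0  1  2  0  1  0
  0  0  0]
```

The stop's face is at local y of about +17.5 mm, so about 19.5 mm is left at the end of travel. Two shims (24 mm) will be squeezed, so I need one more. I'll take the nearest brass shim, at pixel (352,240), and confirm it with a crop while approaching.

```bash
cat > go.py <<'E'
import sys,numpy as np
from station import arm
x,y,z,yaw=map(float,sys.argv[1:5])
s=arm.get_state(); w=s['ee_rot'][2]; d=np.array([x,y,z])-s['eef_pos']
t=-((yaw-np.degrees(w)+90)%180-90)
print("t",s['t'],"units",np.round([(d[0]*np.cos(w)+d[1]*np.sin(w))/.025,(d[0]*np.sin(w)-d[1]*np.cos(w))/.025,-d[2]/.025,t/5],2))
E
python3 go.py .5199 -.1033 .17 -88
python3 -m crank '[[[1.7,1.8,0.2,1],[3.4,3.6,0.4,2],[5.1,5.4,0.6,3],[6.8,7.2,0.8,4],[8.5,9,1,5],[10.2,10.8,1.2,6],[11.9,12.6,1.4,7],[13.6,14.4,1.6,8],[15.3,16.2,1.7,9],[17,18,1.8,10],[18.7,19.8,2,11.4],[20.6,22,2.2,12.6]]]' 0
python3 go.py .5199 -.1033 .11 -88
python3 - <<'E'
import cv2
a=cv2.imread("pics/top0.png")[205:275,325:450]; cv2.imwrite("pics/c3.png",cv2.resize(a,(750,420),interpolation=2))
E
```

```text
t 1.0 units [20.61 22.03  2.26 12.64]
t: 2.5
eef_pos: [0.5178, -0.0946, 0.1725]
ee_rot: [-3.141, 0.0, -1.536]
force: [0.6, 0.4, 0.5]
width: 0.0876
gripper_force: 0.0
t 2.5 units [ 0.35 -0.07  2.5   0.  ]
```

View pics/c3.png

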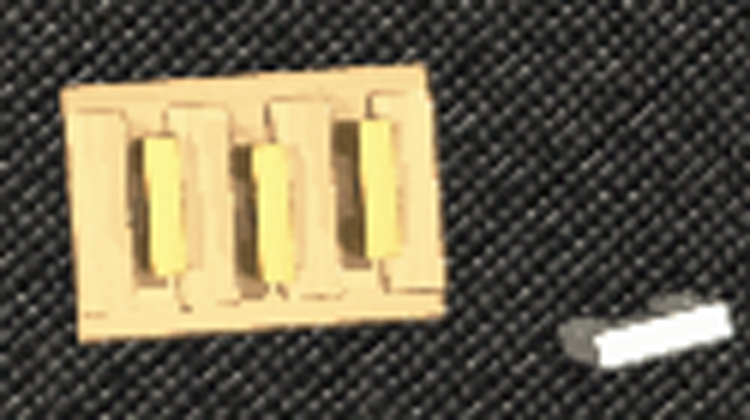

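The crop shows three brass shims in the rack grooves, with the left one at (352,240). The white decoy is at (430,258), outside the rack. I'll settle above the left shim first.

```bash
python3 -m crank '[[[0,0,0.6,0],[0,0,1.3,0],[0,0,2,0],[0,0,2,0],[0,0,2,0]]]' 0; python3 go.py .5199 -.1033 .038 -88
```

```text
t: 3.12
eef_pos: [0.5175, -0.0921, 0.1229]
ee_rot: [-3.141, -0.0, -1.531]
force: [1.0, 0.9, -0.3]
width: 0.0877
gripper_force: 0.0
t 3.125 units [ 0.45 -0.08  3.4   0.05]
```

```bash
python3 -m crank '[[[0.45,-0.08,0.3,0],[0.45,-0.08,0.8,0],[0.45,-0.08,1,0],[0.45,-0.08,1,0]]]' 0; python3 go.py .5199 -.1033 .038 -88
```

```text
t: 3.62
eef_pos: [0.5191, -0.1039, 0.0966]
ee_rot: [3.14, -0.0, -1.532]
force: [1.1, -0.4, 0.7]
width: 0.0875
gripper_force: 0.0
t 3.625 units [-0.02 -0.03  2.34  0.04]
```

```bash
python3 -m crank '[[[0,0,0.6,0],[0,0,1.2,0],[0,0,1.8,0],[0,0,2.2,0],[0,0,2.34,0],[0,0,2.34,0],[0,0,2.34,0]]]' 0; python3 -m crank '[[[0,0,0,0],[0,0,0,0],[0,0,0,0],[0,0,0,0],[0,0,0,0],[0,0,0,0],[0,0,0,0],[0,0,0,0]]]' 1 30
```

```text
t: 4.5
eef_pos: [0.5199, -0.1038, 0.0392]
ee_rot: [-3.141, 0.0, -1.532]
force: [-0.9, -0.2, 0.1]
width: 0.0879
gripper_force: 0.0
t: 5.5
eef_pos: [0.5195, -0.1038, 0.0388]
ee_rot: [3.142, -0.0, -1.532]
force: [-0.6, 0.7, 0.8]
width: 0.0456
gripper_force: 30.0
```

```bash
python3 -m crank '[[[0,0,-0.5,0],[0,0,-1.2,0],[0,0,-2.2,0],[0,0,-3.2,0],[0,0,-4.2,0],[0,0,-5.2,0],[0,0,-6,0],[0,0,-6.4,0],[0,0,-6.4,0]]]' - 30; python3 go.py .5062 .1389 .2 -77.2
```

```text
t: 6.62
eef_pos: [0.5197, -0.1037, 0.1994]
ee_rot: [-3.14, 0.0, -1.532]
force: [-1.0, -0.3, -1.5]
width: 0.0456
gripper_force: 30.0
t 6.625 units [-9.72  0.17 -0.02 -2.12]
```

```bash
python3 -m crank '[[[-0.8,0,0,-0.2],[-2,0,0,-0.5],[-3.5,0.1,0,-0.8],[-5,0.1,0,-1.1],[-6.5,0.1,0,-1.4],[-8,0.15,0,-1.7],[-9,0.17,0,-2],[-9.72,0.17,0,-2.12],[-9.72,0.17,0,-2.12],[-9.72,0.17,0,-2.12],[-9.72,0.17,0,-2.12]]]'; python3 go.py .5062 .1389 .1 -77.2
python3 - <<'E'
from h import *
p,d=arm.grab_frame("scene"); np.savez("pics/s1.npz",p=p,d=d)
cv2.imwrite("pics/s1.png",cv2.resize(p[150:360,180:440,::-1],(740,598),interpolation=2))
E
```

```text
t: 8.0
eef_pos: [0.5059, 0.1381, 0.1987]
ee_rot: [3.141, -0.0, -1.348]
force: [-0.1, 0.1, -1.8]
width: 0.0458
gripper_force: 30.0
t 8.0 units [-0.03 -0.02  3.95 -0.01]
```

View pics/s1.png

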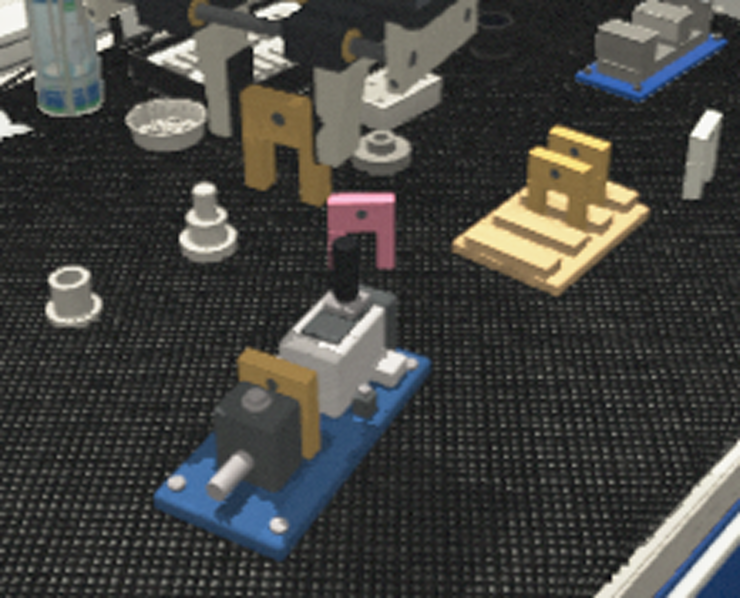

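The brass shim hangs upright in the fingers, at about crop (285,145) or full-image (280,201), and the fixture is undisturbed. Before lowering, I'll check where the shim is in the fixture frame.

```bash
python3 - <<'E'
from h import *
a=np.radians(12.8); ex=np.array([np.cos(a),np.sin(a)]); ey=np.array([-np.sin(a),np.cos(a)]);O=np.array([.50416,.14713])
p,d,W=cloud("scene","pics/s1.npz")
hsv=cv2.cvtColor(p,cv2.COLOR_RGB2HSV)
br=(hsv[...,0]>14)&(hsv[...,0]<32)&(hsv[...,1]>90)
L=np.stack([(W[...,:2]-O)@ex,(W[...,:2]-O)@ey,W[...,2]],-1)*1000
m=br&(L[...,2]>150)&(L[...,2]<230)&(abs(L[...,0])<40)&(abs(L[...,1])<40); P=L[m]
print(len(P),np.percentile(P,[2,50,98],axis=0).round(1))
f=P[:,2]<195; print(np.polyfit(P[:,0],P[:,1],1), np.polyfit(P[:,2],P[:,1],1))
E
```

```text
811 [[-22.2 -14.9 171.5]
 [  3.   -4.8 204.2]
 [ 23.2  -0.8 225.8]]
[-5.47203036e-03 -5.71949515e+00] [ 0.01140987 -8.03059326]
```

```bash
python3 -m crank '[[[-0.1,0,0.6,0],[-0.1,0,1.5,0],[-0.1,0,2.4,0],[-0.1,0,3.2,0],[-0.1,0,3.9,0],[-0.1,0,4.5,0],[-0.1,0,5,0],[-0.1,0,5.4,0],[-0.1,0,5.4,0],[-0.1,0,5.4,0]]]'; python3 -m crank '[[[0,0,0.2,0],[0,0,0.4,0],[0,0,0.6,0],[0,0,0.75,0],[0,0,0.85,0],[0,0,0.85,0],[0,0,0.85,0]]]'; python3 go.py .5057 .141 .0408 -77.2
```

```text
t: 9.3
eef_pos: [0.5055, 0.1414, 0.064]
ee_rot: [-3.141, 0.0, -1.347]
force: [-0.2, 0.1, -2.2]
width: 0.0457
gripper_force: 30.0
t: 10.18
eef_pos: [0.5055, 0.1414, 0.0423]
ee_rot: [-3.141, 0.0, -1.347]
force: [0.6, -0.1, -2.6]
width: 0.0458
gripper_force: 30.0
t 10.175 units [ 0.02 -0.    0.06 -0.  ]
```

```bash
python3 -m crank '[[[0,0,0.04,0],[0,0,0.06,0],[0,0,0.06,0],[0,0,0.06,0]]]'; python3 -m crank '[[[0,0,0,0],[0,0,0,0],[0,0,0,0],[0,0,0,0],[0,0,0,0],[0,0,0,0]]]' 0; python3 -m crank '[[[0,0,-0.5,0],[0,0,-1.3,0],[0,0,-2.3,0],[0,0,-3.5,0],[0,0,-4.7,0],[0,0,-5.5,0],[0,0,-6,0],[0,0,-6,0]]]'
python3 go.py .5187 .0827 .19 -77.2
python3 - <<'E'
from h import *
p,d=arm.grab_frame("scene"); np.savez("pics/s2.npz",p=p,d=d)
cv2.imwrite("pics/s2.png",cv2.resize(p[200:360,220:380,::-1],(600,600),interpolation=2))
a=np.radians(12.8); ex=np.array([np.cos(a),np.sin(a)]); ey=np.array([-np.sin(a),np.cos(a)]);O=np.array([.50416,.14713])
p,d,W=cloud("scene","pics/s2.npz")
L=np.stack([(W[...,:2]-O)@ex,(W[...,:2]-O)@ey,W[...,2]],-1)*1000
m=(abs(L[...,0])<26)&(L[...,2]>64)&(L[...,2]<72)&(L[...,1]>-30)&(L[...,1]<45);P=L[m]
print(np.histogram(P[:,1],np.arange(-30,46,2)),np.median(P[:,2]))
E
```

```text
t: 10.68
eef_pos: [0.5056, 0.1414, 0.0413]
ee_rot: [-3.141, 0.0, -1.347]
force: [-1.1, -0.9, 5.1]
width: 0.0456
gripper_force: 30.0
t: 11.42
eef_pos: [0.5054, 0.1413, 0.041]
ee_rot: [3.142, -0.0, -1.347]
force: [0.0, 0.6, -0.8]
width: 0.0873
gripper_force: 0.0
t: 12.42
eef_pos: [0.5057, 0.1415, 0.192]
ee_rot: [-3.14, 0.001, -1.347]
force: [-1.4, 0.2, -0.9]
width: 0.0878
gripper_force: 0.0
t 12.425 units [2.41 0.01 0.08 0.  ]
(array([ 0,  0,  0,  0,  0,  0,  0,  0,  7, 20, 22, 26, 24, 29, 40,  3, 13,
       22, 23, 23, 21, 46, 22,  0,  0,  0,  0,  0,  1,  5,  2,  5,  3,  1,
        0,  0,  0]), array([-30, -28, -26, -24, -22, -20, -18, -16, -14, -12, -10,  -8,  -6,
        -4,  -2,   0,   2,   4,   6,   8,  10,  12,  14,  16,  18,  20,
        22,  24,  26,  28,  30,  32,  34,  36,  38,  40,  42,  44])) 67.08517384827475
```

View pics/s2.png

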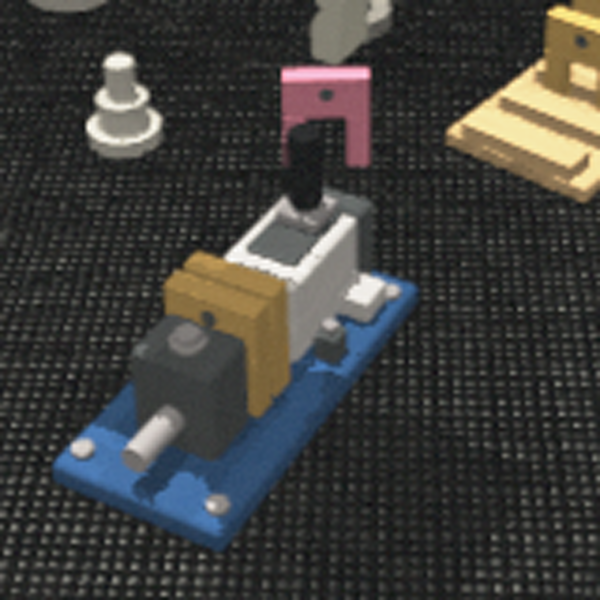

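The second brass shim now stands upright astride the rod at local y −13 to −1 mm, with shim 4 at +3 to +15.5 mm. Next I'll grip the post.

```bash
python3 -m crank '[[[0.8,0,0,0],[1.8,0,0,0],[2.42,0,0.1,0],[2.42,0,1,0],[2.42,0,2,0],[2.42,0,3,0],[2.42,0,4,0],[2.42,0,4.6,0],[2.42,0,4.76,0],[2.42,0,4.76,0],[2.42,0,4.76,0]]]'; python3 -m crank '[[[0,0,0,0],[0,0,0,0],[0,0,0,0],[0,0,0,0],[0,0,0,0],[0,0,0,0],[0,0,0,0],[0,0,0,0],[0,0,0,0],[0,0,0,0]]]' 1 50
```

```text
t: 13.85
eef_pos: [0.5194, 0.0826, 0.0728]
ee_rot: [-3.14, 0.0, -1.347]
force: [0.2, -0.3, -0.5]
width: 0.0877
gripper_force: 0.0
t: 15.1
eef_pos: [0.5184, 0.0822, 0.072]
ee_rot: [3.141, -0.0, -1.347]
force: [-3.8, -0.0, 2.9]
width: 0.0154
gripper_force: 50.0
```

Gripped. I'll push 13 mm along the fixture's +y (tool −x) and then watch the force.

```bash
python3 -m crank '[[[-0.06,0,0,0],[-0.12,0,0,0],[-0.18,0,0,0],[-0.24,0,0,0],[-0.3,0,0,0],[-0.36,0,0,0],[-0.42,0,0,0],[-0.48,0,0,0],[-0.52,0,0,0],[-0.52,0,0,0],[-0.52,0,0,0]]]'; python3 -m crank '[[[-0.04,0,0,0],[-0.08,0,0,0],[-0.12,0,0,0],[-0.16,0,0,0],[-0.2,0,0,0],[-0.2,0,0,0],[-0.2,0,0,0]]]'
```

```text
t: 16.48
eef_pos: [0.5156, 0.0944, 0.072]
ee_rot: [3.141, -0.001, -1.347]
force: [-2.4, -6.5, 4.3]
width: 0.0148
gripper_force: 50.0
t: 17.35
eef_pos: [0.5145, 0.0988, 0.072]
ee_rot: [3.14, -0.001, -1.347]
force: [-1.5, -8.0, 3.7]
width: 0.015
gripper_force: 50.0
```

```bash
python3 -m crank '[[[-0.04,0,0,0],[-0.08,0,0,0],[-0.12,0,0,0],[-0.15,0,0,0],[-0.15,0,0,0],[-0.15,0,0,0]]]'
python3 - <<'E'
from h import *
for n in("scene","top"):
    p,d=arm.grab_frame(n); np.savez(f"pics/{n}3.npz",p=p,d=d)
    if n=="scene": cv2.imwrite("pics/s3.png",cv2.resize(p[200:360,220:380,::-1],(600,600),interpolation=2))
    a=np.radians(12.8); ex=np.array([np.cos(a),np.sin(a)]); ey=np.array([-np.sin(a),np.cos(a)]);O=np.array([.50416,.14713])
    p,d,W=cloud(n,f"pics/{n}3.npz")
    L=np.stack([(W[...,:2]-O)@ex,(W[...,:2]-O)@ey,W[...,2]],-1)*1000
    for z0,z1 in((64.5,72),(54,61)):
        m=(abs(L[...,0])<24)&(L[...,2]>z0)&(L[...,2]<z1)&(L[...,1]>-30)&(L[...,1]<50);P=L[m]
        print(n,z0,np.histogram(P[:,1],np.arange(-30,51,2))[0])
E
```

```text
t: 18.1
eef_pos: [0.5138, 0.1019, 0.072]
ee_rot: [3.14, -0.002, -1.347]
force: [0.4, -12.4, 3.4]
width: 0.0148
gripper_force: 50.0
scene 64.5 [ 0  0  0  0  0  0  0  0  0  0  0  8 20 26 20 25 30 18 22 28 19 26 30 34
  4  0  0  0  1  3  2  3  3  1  0  0  0  0  0  0]
scene 54 [17 12 22 20 30 15  4  2  1  1  1  4  0  3  1  5  3  1  2  2  3  4 21 51
 17 11 14 15 17 13 17 17 19 21 30 22 30 35 21  1]
top 64.5 [0 0 0 0 0 0 0 0 0 0 0 0 0 0 0 0 0 0 0 0 0 0 0 0 0 0 0 0 0 0 0 0 0 0 0 0 0
 0 0 0]
top 54 [0 0 0 0 0 0 0 0 0 0 0 0 0 0 0 0 0 0 0 0 0 0 0 0 0 0 0 0 0 0 0 0 0 0 0 0 0
 0 0 0]
```

View pics/s3.png

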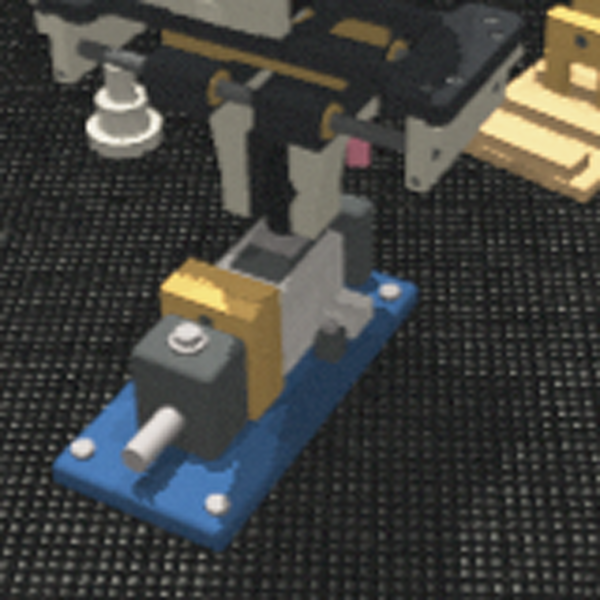

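The two shims form one contiguous pack from about −7 mm to the stop face at +17.5 mm. With 20 mm of total travel and 12 N on the post, the slide is at about 13.5 mm, short of its 18 mm end, so the pack is solid. I'll push 1 mm more and hand in.

```bash
python3 -m crank '[[[-0.02,0,0,0],[-0.04,0,0,0],[-0.04,0,0,0],[-0.04,0,0,0],[-0.04,0,0,0],[-0.04,0,0,0]]]' && python3 -c "
from station import arm
print(arm.get_state()['force']); print(arm.job_done())"
```

```text
t: 18.95
eef_pos: [0.5136, 0.1027, 0.072]
ee_rot: [3.14, -0.002, -1.347]
force: [0.7, -12.6, 3.4]
width: 0.0152
gripper_force: 50.0
[  0.74220347 -12.55075225   3.37675964]
the job is handed in; nothing more can be done
None
```

I brought over one extra shim, which made two in the fixture, and handed the job in at about 19 s still holding the post with about 12.5 N, the pack squeezed solid against the stop; the other two shims stayed in the rack.

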